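Present a wax tree to the inspection camera

TASK

Take the shorter of the two wax trees out of its tray, gripping it by the bare top of its stem above the wax pieces, and show it to the inspection camera: the middle of its cluster of pieces straight in front of the lens at lens height, 13 cm from the lens, with the tree leaned back by about 30 degrees so that its top tips directly away from the lens and its foot swings towards the lens. Leave the taller tree standing in the tray and do not touch the camera or its stand. Finish while holding the tree still there in the air; do not put it down or let go.

Things in the scene. Friction and masses are not known exactly. Their poses are not given: they have to be found in the camera images.
- short_tree: The shorter wax tree, 0.16 kg: round black rubber base 100 mm across, 21 mm high; turquoise stem 16 mm thick, its top 150 mm above the underside; small purple wax pieces round it up to about 110 mm, bare above (pad middle must grip above 108 mm). Origin: centre of the underside, z up along the tree. The stem leans slightly: centre (0, 0) at the base, about (5, -4) mm in its x, y at the top.
- pieces (a point): The middle of the short tree's cluster of wax pieces: a point on the stem, 80 mm above the underside of the tree (at (2, -2, 80) mm in the frame of the short tree).
- tall_tree: The taller wax tree, a bystander that stays in the tray: black rubber base 132 mm across, turquoise stem 17 mm thick and 196 mm high, leaning so that its top is at about (33, 12) mm in its own x, y. Origin at the centre of the underside, z up.
- tray: Fixed shallow wooden tray, 160 mm (its x) by 330 mm (its y), walls 22 mm high, floor and walls 6 mm thick, with one dividing wall that makes two bays side by side along its y, centred at y = +82 and -82 mm; one tree stands in each bay. Origin at the centre of the underside.
- inspection_camera: Fixed inspection camera on a steel post, 282 mm high in all; grey head 50 mm square seen from the front, black lens barrel. Origin on the bench straight below the lens front; it looks level along its own -x (roughly to the robot); z up. The post stands behind the head at x = +95 mm; the foot, 100 mm wide, reaches from x = +20 to +120 mm.
- lens (a point): Centre of the lens front: at (0, 0, 220) mm in the frame of the camera, so 220 mm above the bench. Its axes are those of the camera (it looks along -x).

How it is judged:
By the outcome, as a careful person would: the job done as asked, in the order asked, and still so for the second after the job is handed in, while the arm keeps its last pose, push and grip.
It also fails if it takes over 38 s, if anything falls off the work surface, if the arm or the gripper's body presses on something with over 40 N, if the wrist force passes 120 N, or if a joint passes its speed limit or range.

ROBOT

A 6-joint arm with a two-finger parallel gripper is mounted at the origin on a cart in front of the work surface, level with it; the furniture and walls round the work are solid. World frame = base frame: x ahead of the robot, y to its left, z up, the work surface at z = 0. Lengths are in m, angles in rad, forces in N, time in s.
With the tool pointing down it reaches from about 0.35 to 0.85 m from the base axis. Payload 8.1 kg.
Tool frame: the origin (TCP) lies at the very end of the fingers, on their centre line; the grasp point (between the pads) lies 19 mm behind it (r.pinch_z is the distance from the TCP to the grasp point, in m); z points along the fingers, y is the line along which they close (so a half turn about z gives the same grasp; the last joint's range is limited). The gripper opens to 93 mm and grips with 3 to 60 N. Pads are 15 mm wide; open, the fingers measure 128 mm over their backs; the gripper's body (75 mm by 188 mm) begins 65 mm behind the grasp point.
Start: joints at [-1.318, 0.13, 1.488, -0, 1.523, -0.085], TCP at [0.199, -0.566, 0.219] pointing down, gripper open.
Joint ranges: [-2.96, 2.96], [-0.89, 2.26], [0.02, 2.5], [-1.34, 4.48], [0, 2.73], [-2.66, 2.66]. Speed limits (rad/s): [2.39, 2.39, 2.79, 3.14, 3.14, 3.14].

INTERFACE

Orientations are given as a unit quaternion [w, x, y, z].
In Python, from cell import r, camrig, hand_in gives the robot as it stands (r), with the cameras (camrig) and the job as plain functions.
- The arm moves only by the tool shift_gripper, called after "Call:" as name(argument=value, ...), one argument or row to a line, values as JSON. Schema: {"type":"object","properties":{"segments":{"type":"array","items":{"type":"number"},"minItems":7,"maxItems":84},"only":{"type":"string"},"quiet":{"type":"boolean"},"lines":{"type":"string"}},"required":["segments"],"additionalProperties":false}. segments is one flat list of numbers that holds 1 to 12 rows one after another, with no inner brackets; each row has 7 numbers: the finger opening in m, then dx, dy, dz in shares of 0.75 m (1.0 is 0.75 m), then a rotation vector rx, ry, rz in shares of 2 pi rad (1.0 is 2 pi rad); each row is the pose to reach, as a shift and turn from the pose commanded when the call began, along the tool's axes at that moment; what a row does not reach only later rows make up. A row lasts 1/10 s, in which the tool goes at most 0.05 m and 0.15 rad, less where a joint would pass 70% of its speed; a pose out of reach is approached as far as the arm can. The fingers move at their own pace and stop on an object; the grip force is fixed at half the most. Time passes only in rows, so rows that do not move let the fingers close. The tool returns the time, the measured TCP pose, the force, the opening and the grip force at its end. only (a regular expression) keeps the lines of the reply that match it, lines (a string "A,B") keeps lines A to B, and quiet returns only ok. Input that does not fit is refused with a message, and nothing moves.
- r.get_state(): the state, without advancing time (a new reading comes with each control period).
- camrig.capture(name): name is "scene" or "top"; returns the picture (384x512x3 uint8, red, green, blue); there is no depth.
- camrig.camera_model(name): a dict with "fx", "fy", "cx", "cy" (pixels), "k1" (the pictures are not rectified: a ray, as slopes to the right and down, at radius r is drawn at 1 + k1 r^2 times it, then the intrinsics apply), "R" (3x3) and "t" (3): a world point X has camera coordinates R X + t. Camera axes: x right, y down, z forward; pixel columns grow to the right and rows downward; lengths in m; the calibration is good to about 2 mm. A picture is of the moment at which its call begins. camera_model takes no time and is no camera call.
- hand_in(): hands the job in; it is judged then, once.
The state is a dict: "time": time; "joints": joint angles; "qd": joint speeds; "tau": joint torques, N m; "ee_pos": TCP position; "tool_rot": TCP orientation; "wrist_force": force on the tool from outside, world axes, zero at the start; "ft_torque": the same for the moment, N m; "finger_gap": finger opening in m; "grasp_force": force on a finger pad.
Only numpy, scipy, OpenCV 4.12 (cv2) and the standard library are available. Lean on these libraries where they do the work, as an engineer would, in place of code of your own. Each camera call takes 0.05 s, during which the arm holds its last target. There are 200 camera calls.

## Working session

There is one attempt and no reset: what is moved stays moved. The work goes in short steps, Python scripts to look and compute and a tool call to move; the robot and the scene stay as the last step left them, time stands still between calls to the robot, and variables do not carry over. Pictures are saved under pics/ and viewed, at most 10 in all, crops included, and the job is handed in when it is done.

```bash
ls; mkdir -p pics; python3 - <<'E'
from cell import r, camrig, hand_in
import cv2
for n in("scene","top"):
    cv2.imwrite(f"pics/{n}0.png",camrig.capture(n)[:,:,::-1]); print(n,camrig.camera_model(n))
print(r.get_state(),r.pinch_z)
E
```

```text
cell.py
pics
scene {'fx': 416.52266026367846, 'fy': 416.52266026367846, 'cx': 254.04193725054608, 'cy': 189.36346991400126, 'k1': -0.1394251634880472, 'R': array([[-0.81520962, -0.57913989,  0.00550222],
       [-0.40799483,  0.56750754, -0.71517509],
       [ 0.41106387, -0.58526249, -0.69892369]]), 't': array([0.39063586, 0.43241486, 0.64328836])}
top {'fx': 482.4207915251645, 'fy': 482.4207915251645, 'cx': 250.07664348189644, 'cy': 183.84974193437012, 'k1': 0.007787414242390762, 'R': array([[-0.02741004, -0.99936783,  0.0226415 ],
       [-0.98477874,  0.02310699, -0.17226987],
       [ 0.17163779, -0.02701879, -0.98478955]]), 't': array([-0.14262309,  0.59881058,  1.15037649])}
{'time': 0.1, 'joints': array([-1.31838574e+00,  1.31074690e-01,  1.48917013e+00, -9.31575737e-06,
        1.52303545e+00, -8.53864276e-02]), 'qd': array([-0.00091788, -0.00363611, -0.00251578, -0.00031099,  0.00111431,
        0.00038895]), 'tau': array([ 9.71280097e-04, -5.61340928e+01, -4.93096483e+01,  7.69549864e-02,
        2.91823118e-02, -2.83700359e-05]), 'ee_pos': array([ 0.19873904, -0.5655713 ,  0.21769905]), 'tool_rot': array([-8.40477667e-04,  9.85770133e-01,  1.68096797e-01, -7.50223192e-05]), 'wrist_force': array([-0.35107211, -0.29886862, -0.17488509]), 'ft_torque': array([0.03418329, 0.03587935, 0.00726521]), 'grasp_force': 0.0, 'finger_gap': 0.09283316939508689} 0.0188
```

View pics/scene0.png

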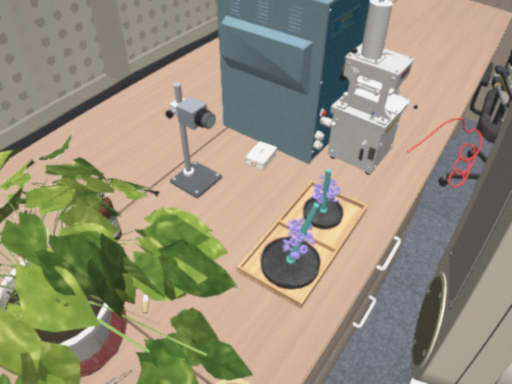

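View pics/top0.png

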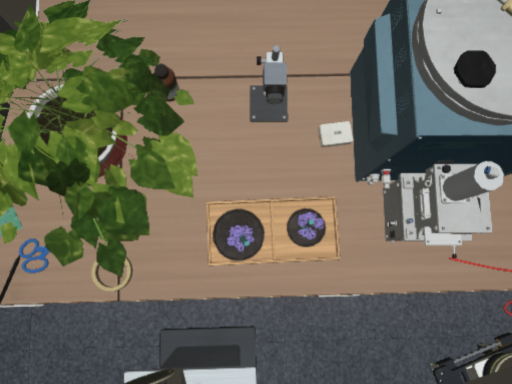

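The scene picture shows the tray, with the short tree at (326,198) and the tall one in front at (295,250). The inspection camera's lens is near (208,119). In the top view the short base is at (306,227), the tall base at (239,235), and the camera head and foot at about (270,85). I'll zoom in on these.

```bash
python3 - <<'E'
import cv2,numpy as np
a=cv2.imread("pics/top0.png");b=cv2.imread("pics/scene0.png")
f=lambda im,x,y,w,h,s:cv2.resize(im[y:y+h,x:x+w],None,fx=s,fy=s,interpolation=cv2.INTER_CUBIC)
cv2.imwrite("pics/z1.png",np.hstack([f(a,200,190,150,90,5)]))
cv2.imwrite("pics/z2.png",np.hstack([f(b,160,75,65,125,4.6),f(b,275,155,95,125,4.6)]))
cv2.imwrite("pics/z3.png",f(a,240,35,60,100,5))
E
```

```text
(no output)
```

View pics/z1.png

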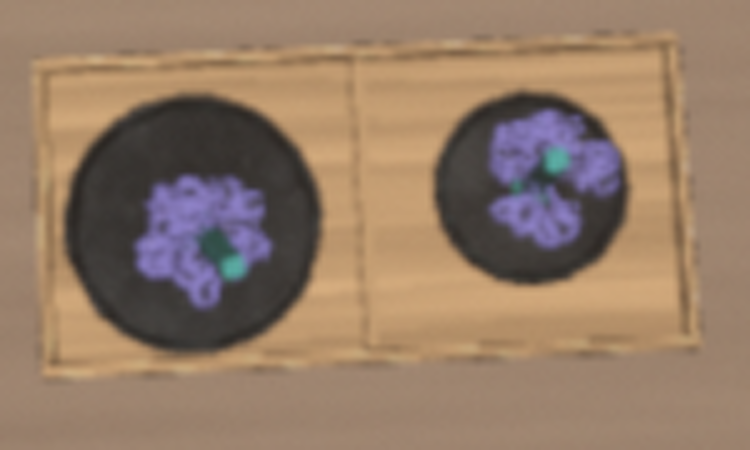

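View pics/z2.png

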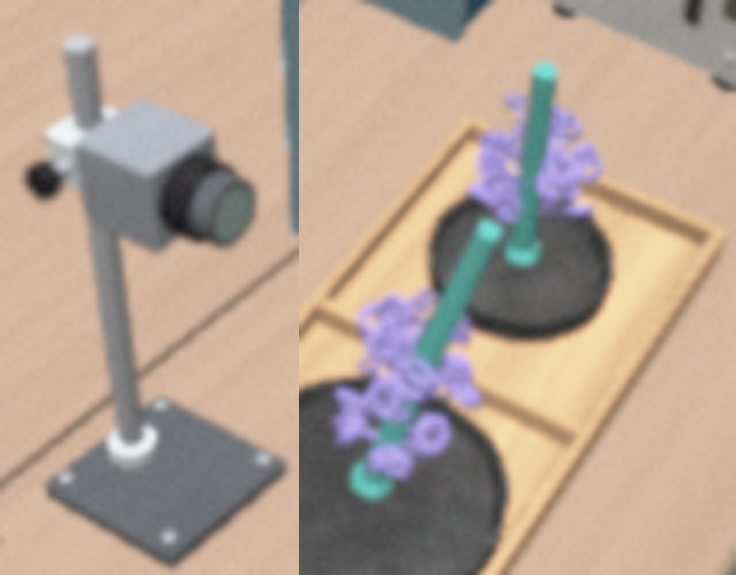

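View pics/z3.png

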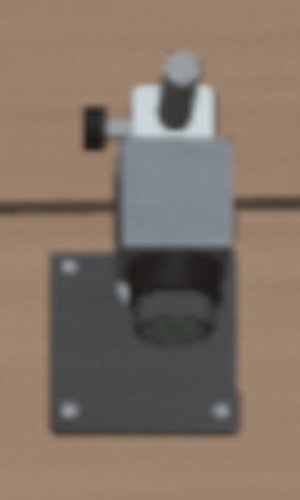

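Reading the crops:
- **z1:** short base centre (530,188), its stem top (556,160), tall stem top (232,267).
- **z2:** lens front (230,213), short stem top (544,72), tall stem top (489,231).
- **z3:** lens front (173,328), post top (182,68), foot corners at (52,255), (236,255), (237,432) and (52,432).

```bash
cat > h.py <<'E'
import numpy as np,cv2
from cell import r, camrig, hand_in
def cam(n):
    m=camrig.camera_model(n);K=np.array([[m['fx'],0,m['cx']],[0,m['fy'],m['cy']],[0,0,1]])
    return m['R'],m['t'],K,np.array([m['k1'],0,0,0,0.])
def norm(n,p):
    R,t,K,d=cam(n);return cv2.undistortPointsIter(np.array(p,float).reshape(1,1,2),K,d,None,None,(3,50,1e-10)).ravel()
def ray(n,p):
    R,t,K,d=cam(n);return -R.T@t,R.T@np.r_[norm(n,p),1]
def atz(n,p,z):
    c,d=ray(n,p);return c+d*(z-c[2])/d[2]
def tri(pt,ps):
    A=[];b=[]
    for n,p in(("top",pt),("scene",ps)):
        c,d=ray(n,p);d/=np.linalg.norm(d);M=np.eye(3)-np.outer(d,d);A.append(M);b.append(M@c)
    X=np.linalg.lstsq(np.vstack(A),np.hstack(b),rcond=None)[0]
    return X,max(np.linalg.norm(A[i]@X-b[i]) for i in(0,1))
def proj(n,X):
    R,t,K,d=cam(n);return cv2.projectPoints(np.array(X,float).reshape(-1,1,3),cv2.Rodrigues(R)[0],t,K,d)[0].reshape(-1,2)
E
python3 - <<'E'
from h import *
np.set_printoptions(precision=4,suppress=True)
z=lambda x,y,ox,oy,s:((x+.5)/s-.5+ox,(y+.5)/s-.5+oy)
z1=lambda x,y:z(x,y,200,190,5);z3=lambda x,y:z(x,y,240,35,5)
z2l=lambda x,y:z(x,y,160,75,4.6);z2r=lambda x,y:z(x-299,y,275,155,4.6)
print("short top",tri(z1(556,160),z2r(544,72)),atz("top",z1(556,160),.156))
print("tall top",tri(z1(232,267),z2r(489,231)))
print("short base",atz("top",z1(530,188),.022),"tall base",atz("top",z1(192,223),.022))
print("lens",tri(z3(173,328),z2l(230,213)),atz("top",z3(173,328),.22),atz("scene",z2l(230,213),.22))
print("post top",tri(z3(182,68),z2l(79,44)))
for p in((52,255),(236,255),(237,432),(52,432)):print("foot",atz("top",z3(*p),.008))
for p in((50,488),(165,400),(285,467),(170,556)):print("footS",atz("scene",z2l(*p),.008))
for p in((33,60),(675,33),(699,347),(46,376)):print("tray",atz("top",z1(*p),.022))
E
```

```text
short top (array([ 0.4879, -0.2897,  0.1546]), np.float64(0.0002864604554181233)) [ 0.4875 -0.2896  0.156 ]
tall top (array([ 0.441 , -0.1416,  0.2008]), np.float64(0.00011338584317656648))
short base [ 0.486 -0.296  0.022] tall base [ 0.4727 -0.1248  0.022 ]
lens (array([ 0.7526, -0.2118,  0.2204]), np.float64(2.7111888526408233e-05)) [ 0.7527 -0.2118  0.22  ] [ 0.7529 -0.2122  0.22  ]
post top (array([ 0.8461, -0.2147,  0.2812]), np.float64(0.00010759444071757409))
foot [ 0.8708 -0.1662  0.008 ]
foot [ 0.8689 -0.2653  0.008 ]
foot [ 0.7701 -0.2618  0.008 ]
foot [ 0.7721 -0.1635  0.008 ]
footS [ 0.8688 -0.1676  0.008 ]
footS [ 0.8661 -0.2647  0.008 ]
footS [ 0.7701 -0.2603  0.008 ]
footS [ 0.7764 -0.1664  0.008 ]
tray [ 0.5573 -0.046   0.022 ]
tray [ 0.5633 -0.3742  0.022 ]
tray [ 0.4043 -0.3771  0.022 ]
tray [ 0.3989 -0.0506  0.022 ]
```

```bash
cat >> h.py <<'E'
from scipy.spatial.transform import Rotation as Ro
np.set_printoptions(precision=4,suppress=True)
CX=np.array([np.cos(-.0314),np.sin(-.0314),0]);CY=np.array([-CX[1],CX[0],0]);LENS=np.array([.7526,-.2118,.220]);P=LENS-.13*CX
def cur():
    s=r.get_state();return np.array(s['ee_pos']),Ro.from_quat(np.array(s['tool_rot']),scalar_first=True)
def rel(p,R):
    p0,R0=cur();return R0.inv().apply(np.array(p)-p0),(R0.inv()*R).as_rotvec()
E
python3 - <<'E'
from h import *
# tool y along CX, z down; grasp
y=CX;z=np.array([0,0,-1.]);Rg=Ro.from_matrix(np.c_[np.cross(y,z),y,z])
print(rel([.4872,-.2903,.219],Rg), Rg.as_quat(scalar_first=True))
E
```

```text
(array([ 0.3634, -0.1641, -0.001 ]), array([-0.0014, -0.0011, -1.2016])) [0.     0.7181 0.6959 0.    ]
```

The rows are not in the units I measure in: shifts go in shares of 0.75 m and turns go in shares of 2 pi rad. I convert before sending: 0.3634 m / 0.75 = 0.4845, 0.35 m / 0.75 = 0.4667, -1.2 rad / 6.2832 = -0.191.

Call:
shift_gripper(
  segments=[0.08,0.04,-0.0187,0,0,0,-0.0159,0.07,0.0893,-0.04,-0.0133,0,0,-0.035,0.06,0.1373,-0.0613,-0.0133,0,0,-0.0541,0.06,0.1867,-0.084,-0.0133,0,0,-0.0732,0.06,0.2347,-0.1067,-0.0133,0,0,-0.0923,0.06,0.284,-0.128,-0.0133,0,0,-0.1114,0.06,0.332,-0.1493,-0.0133,0,0,-0.1305,0.06,0.38,-0.172,-0.0133,0,0,-0.1496,0.06,0.4293,-0.1933,-0.0133,0,0,-0.1687,0.06,0.4667,-0.2107,-0.0067,0,0,-0.1846,0.06,0.4845,-0.2188,0,0,0,-0.191,0.06,0.4845,-0.2188,0,0,0,-0.191],
)

```text
time: 1.3
ee_pos: [0.4876, -0.2893, 0.2171]
tool_rot: [-0.001, 0.718, 0.696, -0.0]
wrist_force: [-0.8, -0.7, 0.1]
finger_gap: 0.0601
grasp_force: 0.0
```

```bash
python3 - <<'E'
from h import *
p,R=cur();print(p,R.as_matrix())
a=camrig.capture("top")[:,:,::-1]
y=CX;z=np.array([0,0,-1.]);Rg=Ro.from_matrix(np.c_[np.cross(y,z),y,z])
print(rel([.4872,-.2903,.119],Rg),r.get_state()['joints'])
E
```

```text
[ 0.4876 -0.2893  0.2171] [[ 0.0309  0.9995 -0.0019]
 [ 0.9995 -0.0309  0.0015]
 [ 0.0014 -0.0019 -1.    ]]
(array([0.0001, 0.0005, 0.0986]), array([-0.0019, -0.0006, -0.0021])) [-0.628   0.0438  1.5816 -0.0005  1.518  -0.5944]
```

Scaled: 0.098 m / 0.75 = 0.1307, -0.001 m / 0.75 = -0.0013.

Call:
shift_gripper(
  segments=[0.06,-0.0013,0,0.04,0,0,0,0.06,-0.0013,0,0.08,0,0,0,0.06,-0.0013,0,0.1133,0,0,0,0.06,-0.0013,0,0.1307,0,0,0,0.06,-0.0013,0,0.1307,0,0,0],
)

```text
time: 1.85
ee_pos: [0.4852, -0.2921, 0.1185]
tool_rot: [-0.002, 0.72, 0.694, -0.001]
wrist_force: [0.1, 0.3, 0.8]
finger_gap: 0.0598
grasp_force: 0.0
```

```bash
python3 - <<'E'
from h import *
a=camrig.capture("scene")[:,:,::-1];b=camrig.capture("top")[:,:,::-1]
cv2.imwrite("pics/g1.png",np.hstack([cv2.resize(a[110:310,240:380],None,fx=2.8,fy=2.8),cv2.resize(b[150:290,220:360],(392,560))]))
E
```

```text
(no output)
```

View pics/g1.png

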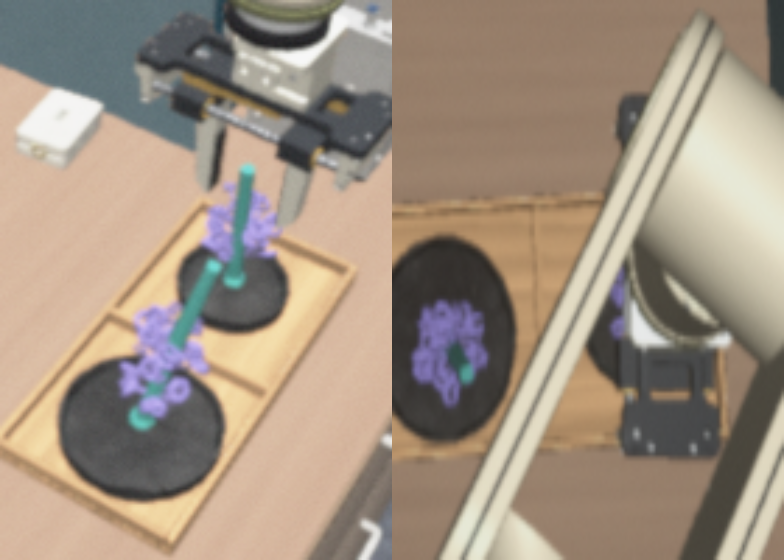

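The picture shows the stem between the open fingers, with fingertips about 40 mm below the stem top and clear of the wax pieces. I'll make a small centring correction and close.

Scaled: 0.002 m / 0.75 = 0.0027, 0.0018 m / 0.75 = 0.0024.

Call:
shift_gripper(
  segments=[0.06,0.0024,0.0027,0,0,0,0,0.03,0.0024,0.0027,0,0,0,0,0.0,0.0024,0.0027,0,0,0,0,0.0,0.0024,0.0027,0,0,0,0,0.0,0.0024,0.0027,0,0,0,0,0.0,0.0024,0.0027,0,0,0,0,0.0,0.0024,0.0027,0,0,0,0],
)

```text
time: 2.65
ee_pos: [0.4893, -0.29, 0.1206]
tool_rot: [-0.0, 0.719, 0.695, -0.0]
wrist_force: [-1.2, -0.3, 0.9]
finger_gap: 0.0165
grasp_force: 0.3
```

Call:
shift_gripper(
  segments=[0.0,0,0,0,0,0,0,0.0,0,0,0,0,0,0,0.0,0,0,0,0,0,0,0.0,0,0,0,0,0,0],
)

```text
time: 3.05
ee_pos: [0.4893, -0.29, 0.1205]
tool_rot: [-0.0, 0.719, 0.695, -0.0]
wrist_force: [-0.5, 0.5, -0.6]
finger_gap: 0.0157
grasp_force: 30.0
```

Call:
shift_gripper(
  segments=[0.0,0,0,-0.0133,0,0,0,0.0,0,0,-0.04,0,0,0,0.0,0,0,-0.08,0,0,0,0.0,0,0,-0.12,0,0,0,0.0,0,0,-0.1467,0,0,0,0.0,0,0,-0.16,0,0,0,0.0,0,0,-0.16,0,0,0,0.0,0,0,-0.16,0,0,0],
)

```text
time: 3.85
ee_pos: [0.4891, -0.2899, 0.2397]
tool_rot: [-0.001, 0.719, 0.695, -0.0]
wrist_force: [0.1, -0.7, -1.0]
finger_gap: 0.0152
grasp_force: 30.0
```

```bash
python3 - <<'E'
from h import *
p,R=cur();print(p,R.as_matrix(),r.get_state()['joints'])
Rm=R.as_matrix(); G=p-.019*Rm[:,2]; h=.1206+.019-.006
# pieces in world now, assuming the tree kept its attitude from the tray
Pn=G+np.array([-.0006,-.0025,-(h-.08)])
Rt=Ro.from_rotvec(-CY*np.pi/6)
y=CX;z=np.array([0,0,-1.]);Rg=Ro.from_matrix(np.c_[np.cross(y,z),y,z])
print(Pn,h,rel(P+Rt.apply(p-Pn),Rt*R))
a=camrig.capture("scene")[:,:,::-1]
cv2.imwrite("pics/l1.png",cv2.resize(a[60:310,200:400],None,fx=2.4,fy=2.4,interpolation=cv2.INTER_CUBIC))
E
```

```text
[ 0.4891 -0.2899  0.2397] [[ 0.033   0.9995 -0.0009]
 [ 0.9995 -0.033   0.0007]
 [ 0.0007 -0.0009 -1.    ]] [-0.6252  0.0384  1.5471  0.      1.5572 -0.5922]
[ 0.4885 -0.2924  0.2051] 0.1336 (array([ 0.089 ,  0.1139, -0.0105]), array([-0.5236,  0.0008, -0.0003]))
```

View pics/l1.png

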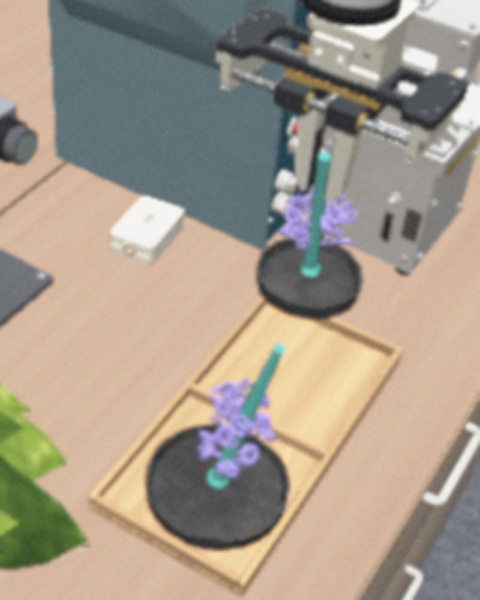

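The short tree is held upright in the air, its stem top near (325,157) between the fingers. The tall tree still stands in its bay. Next is the move to the show pose, with the lean.

Scaled: 0.1139 m / 0.75 = 0.1519, 0.089 m / 0.75 = 0.1187, -0.12 rad / 6.2832 = -0.0191.

Call:
shift_gripper(
  segments=[0,0.0053,0.0067,-0.0013,-0.0032,0,0,0,0.016,0.02,-0.0027,-0.0095,0,0,0,0.0293,0.0373,-0.004,-0.0191,0,0,0,0.0427,0.056,-0.0053,-0.0286,0,0,0,0.056,0.0733,-0.0067,-0.0382,0,0,0,0.0693,0.0893,-0.008,-0.0477,0,0,0,0.0827,0.1067,-0.0093,-0.0573,0,0,0,0.0947,0.1227,-0.0107,-0.0668,0,0,0,0.1067,0.1373,-0.012,-0.0748,0,0,0,0.1147,0.1467,-0.0133,-0.0804,0,0,0,0.1187,0.1519,-0.014,-0.0833,0,0,0,0.1187,0.1519,-0.014,-0.0833,0,0],
)

```text
time: 5.1
ee_pos: [0.6057, -0.2042, 0.25]
tool_rot: [0.185, 0.694, 0.672, 0.18]
wrist_force: [0.1, -0.5, -1.5]
finger_gap: 0.0152
grasp_force: 30.0
```

Call:
shift_gripper(
  segments=[0,0,0,0,0,0,0,0,0,0,0,0,0,0],
)

```text
time: 5.3
ee_pos: [0.6061, -0.2052, 0.2512]
tool_rot: [0.186, 0.694, 0.672, 0.18]
wrist_force: [-0.0, 0.4, -1.6]
finger_gap: 0.0151
grasp_force: 30.0
```

```bash
python3 - <<'E'
from h import *
p,R=cur();print(p,R.as_matrix())
print(R.as_matrix()[:,2]@CX)
a=camrig.capture("scene")[:,:,::-1];b=camrig.capture("top")[:,:,::-1]
cv2.imwrite("pics/s_raw.png",a);cv2.imwrite("pics/t_raw.png",b)
ax=Ro.from_rotvec(-CY*np.pi/6).apply([0,0,1])
B=P-.08*ax
e1=np.cross(CY,ax)
circ=np.array([B+ax*.021+.05*(np.cos(t)*e1+np.sin(t)*CY) for t in np.linspace(0,2*np.pi,40)])
def draw(im,n):
    s=5;x0,y0,w,h=(185,80,150,115) if n=="scene" else (215,60,150,115)
    o=cv2.resize(im[y0:y0+h,x0:x0+w],None,fx=s,fy=s,interpolation=cv2.INTER_CUBIC)
    f=lambda X:tuple(int(v) for v in (proj(n,X)[0]-[x0,y0]+.5)*s)
    for X in circ:cv2.circle(o,f(X),1,(0,255,255),-1)
    cv2.circle(o,f(P),4,(0,0,255),-1);cv2.circle(o,f(P+.07*ax),4,(0,0,255),-1);cv2.circle(o,f(LENS),4,(0,255,0),-1)
    cv2.circle(o,f(B+.021*ax),4,(255,255,0),-1)
    return o
cv2.imwrite("pics/s1.png",draw(a,"scene"));cv2.imwrite("pics/t1.png",draw(b,"top"))
E
```

```text
[ 0.6061 -0.2052  0.2512] [[ 0.0332  0.8658  0.4993]
 [ 0.9994 -0.0287 -0.0167]
 [-0.0001  0.4996 -0.8663]]
0.49959175425153
```

View pics/s1.png

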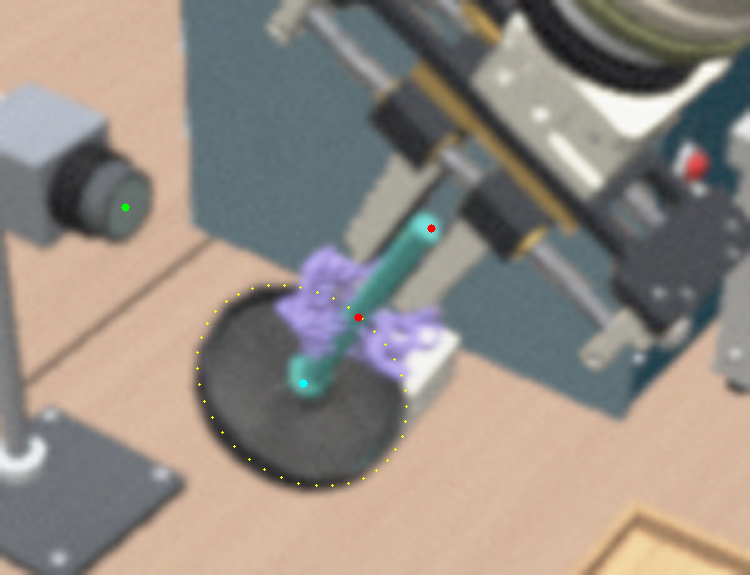

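View pics/t1.png

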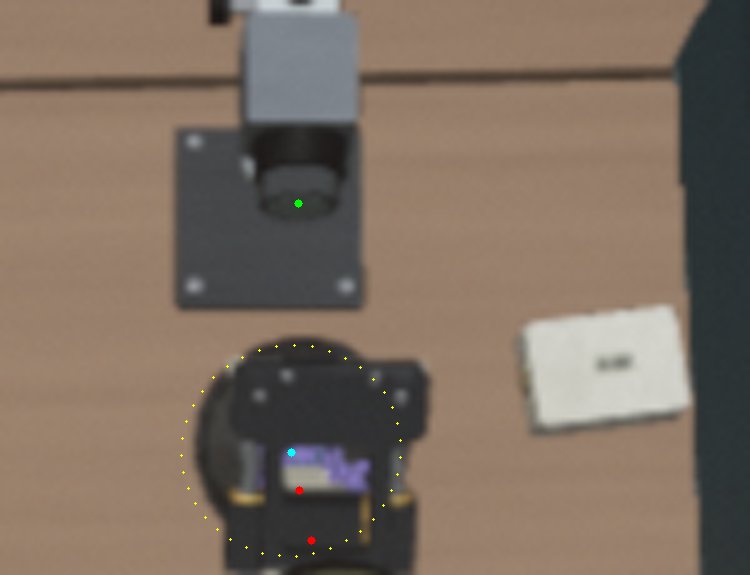

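The side picture shows the leaned tree with its outline near the prediction: stem top (425,228), stem root (305,378). In the top view the base rim, left (197,440) and top (300,338), sits a few mm from the prediction. I'll fit the tree pose to the rim and stem numerically.

```bash
cat > fit.py <<'E'
from h import *
from scipy.optimize import least_squares
def edges(im,n,C,rng):
    g=cv2.GaussianBlur(im.max(2).astype(np.float32),(0,0),.7);c=proj(n,C)[0];o=[]
    for t in np.radians(rng):
        d=np.array([np.cos(t),np.sin(t)]);rr=np.arange(12,32,.2);q=(c+rr[:,None]*d).astype(np.float32)
        v=cv2.remap(g,q[:,:1],q[:,1:],cv2.INTER_LINEAR).ravel();k=np.argmax(np.gradient(v));o.append(q[k])
    return np.array(o)
def model(x):
    ax=Ro.from_rotvec(CY*x[3]+CX*x[4]).apply([0,0,1]);e1=np.cross(CY,ax);e1/=np.linalg.norm(e1);e2=np.cross(ax,e1)
    B=x[:3]; return B,ax,[B+ax*k+.05*(np.cos(t)*e1+np.sin(t)*e2) for k in(0,.021) for t in np.linspace(0,2*np.pi,72)]
def go(a,b,top,s0):
    """a scene, b top images (bgr); top: stem-top pixel in scene"""
    B0=P-.08*s0+.0105*s0
    Es=edges(a,"scene",B0,range(85,235,6));Et=edges(b,"top",B0,list(range(165,215,5))+list(range(245,285,5)))
    L=np.array([-.005,.004])  # tree-yaw free lean handled by x[5]
    def st(x,h):
        B,ax,_=model(x);l=np.r_[.0022,.0060,0]*h/.15;R=Ro.from_rotvec(CY*x[3]+CX*x[4]);return B+R.apply(l+[0,0,h])
    def f(x):
        o=[];B,ax,c=model(x)
        for n,E in(("scene",Es),("top",Et)):
            h=cv2.convexHull(proj(n,c).astype(np.float32));o+=[cv2.pointPolygonTest(h,(float(u),float(v)),True) for u,v in E]
        return np.r_[o,3*(proj("scene",st(x,.15))[0]-top),(x[:3]-(P-.08*s0))/.02,(x[3]+np.pi/6)/.1,x[4]/.1]
    s=least_squares(f,np.r_[P-.08*s0,-np.pi/6,0],loss="soft_l1",diff_step=1e-3,x_scale=[.01,.01,.01,.1,.1])
    x=s.x;res=f(x);print("res",res[:len(Es)],res[len(Es):-5],res[-7:-5])
    pc=st(x,.08);e=pc-LENS;print("base",x[:3],"tilt deg",np.degrees(x[3:]),"pieces in lens frame",e@CX,e@CY,e[2])
    return x,pc
if __name__=="__main__":
    import sys
    a=cv2.imread("pics/s_raw.png");b=cv2.imread("pics/t_raw.png")
    z=lambda x,y:np.array([(x+.5)/5-.5+185,(y+.5)/5-.5+80])
    go(a,b,z(425,228),Ro.from_rotvec(-CY*np.pi/6).apply([0,0,1]))
E
python3 fit.py
```

```text
res [ 0.15    0.3097  0.7135  0.1857  0.1094  0.0957 -0.0519  0.0673  0.2548
  0.1099  0.2311 -0.3828 -0.3423 -0.439  -0.4809  0.3001 -0.0671 -0.0256
 -0.1758  0.2509  0.4533  0.358   0.9955  0.4299  0.0918] [ 0.567  -0.0034  0.0306 -0.1221 -0.0583 -0.4551 -0.1749 -0.2844 -0.1838
 -0.2726 -0.059  -0.063  -0.2528  0.1669  0.2004  0.2447 -0.4975 -0.6355
  0.0175 -0.0978] [ 0.0175 -0.0978]
base [ 0.6591 -0.2155  0.1571] tilt deg [-30.6329  -3.5927] pieces in lens frame -0.13306347060003204 0.0013899861447082453 0.006122664685075219
```

```bash
python3 - <<'E'
from h import *
import fit
a=cv2.imread("pics/s_raw.png");b=cv2.imread("pics/t_raw.png")
z=lambda x,y:np.array([(x+.5)/5-.5+185,(y+.5)/5-.5+80])
x,pc=fit.go(a,b,z(425,228),Ro.from_rotvec(-CY*np.pi/6).apply([0,0,1]))
R=Ro.from_rotvec(CY*x[3]+CX*x[4]);st=lambda h:x[:3]+R.apply(np.r_[.0022,.006,0]*h/.15+[0,0,h])
p,Rt=cur();M=Rt.as_matrix();G=p-.0188*M[:,2]
for h in(.125,.13,.1336,.14):print(h,M.T@(st(h)-G))
Z=lambda q:(q-[185,80]+.5)*5
B,ax,_=fit.model(x)
for h in(.021,.025,.03,.15):print("scene",h,Z(proj("scene",st(h))[0]))
# teal stem/boss mask, in zoom pixels
hsv=cv2.cvtColor(a,cv2.COLOR_BGR2HSV);m=cv2.inRange(hsv,(78,70,60),(95,255,255));m[:, :235]=0
m[:120]=0;m[165:]=0;m[:,280:]=0
ys,xs=np.nonzero(m)
for y in range(122,162,3):
    k=xs[ys==y]
    if len(k):print(y,k.min(),k.max(),(np.array([k.mean(),y])-[185,80]+.5)*5)
E
```

```text
res [ 0.15    0.3097  0.7135  0.1857  0.1094  0.0957 -0.0519  0.0673  0.2548
  0.1099  0.2311 -0.3828 -0.3423 -0.439  -0.4809  0.3001 -0.0671 -0.0256
 -0.1758  0.2509  0.4533  0.358   0.9955  0.4299  0.0918] [ 0.567  -0.0034  0.0306 -0.1221 -0.0583 -0.4551 -0.1749 -0.2844 -0.1838
 -0.2726 -0.059  -0.063  -0.2528  0.1669  0.2004  0.2447 -0.4975 -0.6355
  0.0175 -0.0978] [ 0.0175 -0.0978]
base [ 0.6591 -0.2155  0.1571] tilt deg [-30.6329  -3.5927] pieces in lens frame -0.13306347060003204 0.0013899861447082453 0.006122664685075219
0.125 [ 0.0039 -0.0008  0.0025]
0.13 [ 0.0044 -0.0008 -0.0025]
0.1336 [ 0.0048 -0.0008 -0.0061]
0.14 [ 0.0054 -0.0008 -0.0124]
scene 0.021 [316.0417 370.2896]
scene 0.025 [319.035  366.4026]
scene 0.03 [322.8088 361.5026]
scene 0.15 [425.5291 228.337 ]
122 268 271 [425.  212.5]
125 265 272 [420.  227.5]
128 263 271 [412.5 242.5]
131 262 268 [402.5 257.5]
134 260 266 [392.5 272.5]
137 258 263 [380.  287.5]
140 256 261 [370.  302.5]
143 255 257 [357.5 317.5]
146 255 255 [352.5 332.5]
149 252 253 [340.  347.5]
152 243 252 [315.  362.5]
155 243 250 [310.  377.5]
158 244 249 [310.  392.5]
```

```bash
cat > fit2.py <<'E'
from fit import *
def go2(a,b,top,s0,mask=None,sig=.5):
    B0=P-.08*s0+.0105*s0
    Es=edges(a,"scene",B0,range(85,235,6));Et=edges(b,"top",B0,list(range(165,215,5))+list(range(245,285,5)))
    p,Rt=cur();M=Rt.as_matrix();G=p-.0188*M[:,2]
    def st(x,h):return x[:3]+Ro.from_rotvec(CY*x[3]+CX*x[4]).apply(np.r_[.0022,.006,0]*h/.15+[0,0,h])
    def f(x):
        o=[];c=model(x)[2]
        for n,E,off in(("scene",Es,x[5:7]),("top",Et,x[7:9])):
            h=cv2.convexHull((proj(n,c)+off).astype(np.float32));o+=[cv2.pointPolygonTest(h,(float(u),float(v)),True)/sig/3 for u,v in E]
        return np.r_[o,(proj("scene",st(x,.15))[0]+x[5:7]-top)/sig,x[5:9]/.7,(M.T@(st(x,.1336)-G))/[.0015,.001,.0015]]
    s=least_squares(f,np.r_[P-.08*s0,-np.pi/6,0,0,0,0,0],diff_step=1e-3,x_scale=[.01,.01,.01,.1,.1,1,1,1,1],loss="soft_l1")
    x=s.x;e=st(x,.08)-LENS
    print("cost",s.cost,"tilt",np.degrees(x[3:5]),"offs",x[5:],"grip",M.T@(st(x,.1336)-G),"pieces",e@CX,e@CY,e[2])
    return x
if __name__=="__main__":
    a=cv2.imread("pics/s_raw.png");b=cv2.imread("pics/t_raw.png")
    z=lambda x,y:np.array([(x+.5)/5-.5+185,(y+.5)/5-.5+80])
    for sig in(.3,.5,1):go2(a,b,z(425,228),Ro.from_rotvec(-CY*np.pi/6).apply([0,0,1]),sig=sig)
E
python3 fit2.py
```

```text
cost 4.970311896742568 tilt [-30.2318  -2.6532] offs [ 0.5649 -0.7589  0.      0.    ] grip [ 0.0022 -0.0004 -0.0006] pieces -0.13031089707605897 -0.00040106874259063913 0.001336577765656849
cost 2.5101066137311943 tilt [-30.1612  -2.3159] offs [ 0.4007 -0.4659  0.      0.    ] grip [ 0.001  -0.0002 -0.0004] pieces -0.13002291649332348 -0.0013139002475789055 0.0012680694663396164
cost 0.8266569005326221 tilt [-30.149   -2.1561] offs [ 0.2097 -0.2144  0.      0.    ] grip [ 0.0001 -0.     -0.0003] pieces -0.12985221582458745 -0.001979409987923199 0.0011786159978336708
```

The fit puts the middle of the pieces within about 1.5 mm of the target and the lean at 30.2°, with roughly 2.3° of sideways tilt. I'll trim that out about the pieces point.

```bash
python3 - <<'E'
from h import *
p,R=cur();c=LENS-.130*CX-.001*CY+[0,0,.0013];T=Ro.from_rotvec(CX*np.radians(2.1))
print(rel(P+T.apply(p-c),T*R))
E
```

```text
(array([-0.0001, -0.0006,  0.001 ]), array([0.0001, 0.0317, 0.0183]))
```

Scaled: 0.001 m / 0.75 = 0.0013, -0.0006 m / 0.75 = -0.0008, 0.032 rad / 6.2832 = 0.0051.

Call:
shift_gripper(
  segments=[0,0,0,0.0007,0,0.0016,0.001,0,0,-0.0004,0.0013,0,0.0035,0.0021,0,0,-0.0008,0.0013,0,0.0051,0.0029,0,0,-0.0008,0.0013,0,0.0051,0.0029,0,0,-0.0008,0.0013,0,0.0051,0.0029],
)

```text
time: 5.9
ee_pos: [0.606, -0.2052, 0.2499]
tool_rot: [0.174, 0.697, 0.668, 0.193]
wrist_force: [0.3, -0.1, -1.2]
finger_gap: 0.0152
grasp_force: 30.0
```

```bash
python3 - <<'E'
from fit2 import *
a=camrig.capture("scene")[:,:,::-1].copy();b=camrig.capture("top")[:,:,::-1].copy()
cv2.imwrite("pics/s2_raw.png",a)
cv2.imwrite("pics/s2.png",cv2.resize(a[80:280,185:335],None,fx=3,fy=3,interpolation=cv2.INTER_CUBIC))
p0=np.array([(425+.5)/5-.5+185,(228+.5)/5-.5+80])
# track stem-top shift by template match
o=cv2.imread("pics/s_raw.png");m=cv2.matchTemplate(cv2.resize(a[115:135,258:282],None,fx=8,fy=8,interpolation=2),cv2.resize(o[119:131,263:277],None,fx=8,fy=8,interpolation=2),5)
l=np.array(cv2.minMaxLoc(m)[3])/8+[258,115]-[263,119];print("shift",l)
for sig in(.3,.5,1):go2(a,b,p0+l,Ro.from_rotvec(-CY*np.pi/6).apply([0,0,1]),sig=sig)
print(r.get_state()['grasp_force'])
E
```

```text
shift [0.375 0.25 ]
cost 4.027744218115585 tilt [-30.2086  -0.7359] offs [ 0.5107 -0.7972  0.      0.    ] grip [ 0.0018 -0.0006 -0.0006] pieces -0.13048778047144619 0.0005894188047266889 -0.00010372563583074812
cost 2.085459881494187 tilt [-30.1279  -0.4177] offs [ 0.3794 -0.4997  0.      0.    ] grip [ 0.0007 -0.0002 -0.0005] pieces -0.13017982518157803 -0.00021982045036330355 -0.00012283209900315617
cost 0.7225066908368647 tilt [-30.1099  -0.3181] offs [ 0.217  -0.2439  0.      0.    ] grip [ 0.0001 -0.     -0.0003] pieces -0.12998361470435438 -0.0007679708035589434 -0.00020303907105620467
29.996221661567688
```

View pics/s2.png

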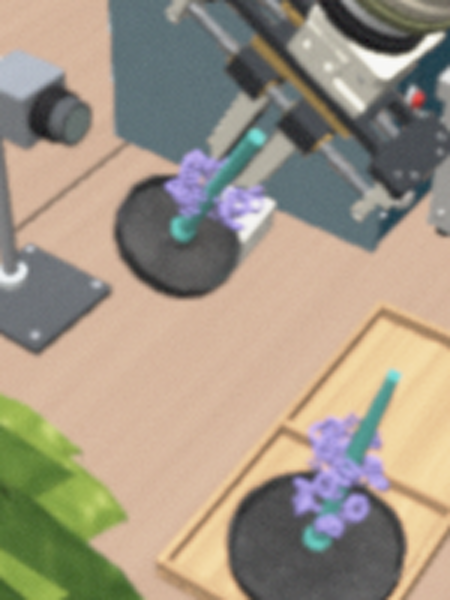

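The short tree is held leaned back in front of the lens: stem top at (257,137), base centre near (180,235). The tall tree stands in the tray and the camera is untouched. By the fit, the pieces are 130 mm from the lens, within 1 mm in height and sideways, at a 30° lean, so I'm handing in.

Call:
shift_gripper(
  segments=[0,0,0,0,0,0,0,0,0,0,0,0,0,0,0,0,0,0,0,0,0],
)

```text
time: 6.3
ee_pos: [0.6062, -0.2048, 0.25]
tool_rot: [0.174, 0.697, 0.668, 0.193]
wrist_force: [-0.2, -0.3, -0.5]
finger_gap: 0.0155
grasp_force: 30.0
```

```bash
python3 -c "from cell import r, camrig, hand_in;print(hand_in())"
```

```text
the job is handed in; nothing more can be done
None
```

Handed in at 6.3 s: the short tree is held still with the middle of its pieces 130 mm in front of the lens, within about 1 mm of the lens axis and leaned back 30° by my image fit; the tall tree still stands in the tray and the camera was not touched.

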